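# Sort the ice tongs: seized to repair, free to stock

## Robot

A 7-joint arm with a two-finger parallel gripper is mounted at the origin on the work surface. World frame = base frame: x ahead of the robot, y to its left, z up, the work surface at z = 0. Lengths are in m, angles in rad, forces in N, time in s.
With the tool pointing down it reaches from about 0.425 to 0.875 m from the base axis. Payload 4.7 kg.
Tool frame: the origin (TCP) lies between the finger pads; the fingertips stand 25 mm ahead of it and the grasp point (between the pads) lies 6 mm ahead of it; z points along the fingers, x is the direction in which the jaws open and shut, and the axes are right-handed (so a half turn about z gives the same grasp; the last joint's range is limited). The gripper opens to 87 mm and grips with 3 to 60 N. Pads are 19 mm wide; open, the fingers measure 117 mm over their backs; the gripper's body (75 mm by 190 mm) begins 51 mm behind the grasp point.
Start: joints at [1.305, 0.321, -0.07, 1.45, 0.023, 1.371, -0.057], TCP at [0.179, -0.625, 0.224] pointing down, gripper open.
Joint ranges: [-2.86, 2.86], [-0.3, 2.09], [-1.38, 1.24], [0.06, 2.45], [-1.56, 4.7], [0.09, 2.05], [-2.69, 2.69]. Speed limits (rad/s): [2.57, 2.57, 3.14, 3.14, 3.14, 3.14, 3.14].

## Interface

Orientations are given as [roll, pitch, yaw] about the fixed x, y, z axes, in that order (R = Rz(yaw) Ry(pitch) Rx(roll)).
In Python, from station import state, capture, get_calibration, job_done gives the robot as it stands.
- The arm moves only by the tool play_rows, never from a script. Its argument "plan" is a list of rows, each an object with "rotation": the turn, a rotation vector about the tool's x, y, z in rad, a list of three; "travel": the shift along the tool's x, y, z in m, a list of three; "gripper": the opening, from 0 (shut) to 1 (fully open). A call has 1 to 20 rows; each row is the pose to reach, as a shift and turn from the pose commanded when the call began, along the tool's axes at that moment; what a row does not reach only later rows make up. A row lasts 1/8 s, in which the tool goes at most 62.5 mm and 10.7 degrees, less where a joint would pass 70% of its speed; a pose out of reach is approached as far as the arm can. A call with a gripper value outside its range is refused whole. The fingers move at their own pace and stop on an object; "force" is the grip in N (left out, the last holds). Time passes only in rows, so rows that repeat a pose let the fingers close. It gives the time, the measured TCP pose, the force and the opening at its end, in the units of the state.
- state(): the state, without advancing time (a new reading comes with each control period).
- capture(name): name is "scene" or "top" or "wrist"; returns the picture (384x512x3 uint8, red, green, blue); there is no depth.
- get_calibration(name): a dict with "fovy" (degrees; the focal length in pixels is half the picture's height over the tangent of half this angle, whatever the lens; pixels are square), "cx", "cy" (the principal point, pixels), "distortion" ([k1, k2, p1, p2, k3] as OpenCV has them; the pictures are not rectified), "position" and "attitude" of the camera in the world; the wrist camera has in their place "T_tool_cam" (4x4, takes a point from camera to tool coordinates, whose origin is the TCP and whose axes are the tool frame's). Camera axes: x right, y up, looking along -z (the intrinsics and any distortion apply to the point x, -y, -z); pixel columns grow to the right and rows downward; lengths in m; the calibration is good to about 2 mm. A picture is of the moment at which its call begins: read the wrist's pose just before it. get_calibration takes no time and is no camera call.
- job_done(): hands the job in, once; it reports no verdict.
The state is a dict: "clock": time; "qpos": joint angles; "dq": joint speeds; "effort": joint torques, N m; "tcp_pos": TCP position; "orientation": TCP orientation; "ft_force": force on the tool from outside, world axes, zero at the start; "torque": the same for the moment, N m; "gripper_width": finger opening in m.
Only numpy, scipy, OpenCV 4.12 (cv2) and the standard library are available. Lean on these libraries where they do the work, as an engineer would, in place of code of your own. Each camera call takes 0.05 s, during which the arm holds its last target. There are 200 camera calls.

## Task

Check the two pairs of ice tongs at the drinks counter, one at a time: squeeze a pair across its black grips and, still holding it there, carry it to its tray and lay it flat on the tray's floor, then do the other. A pair whose hinge closes freely goes in the blue stock tray, a pair whose hinge is seized goes in the red repair tray; do not knock over the clear beaker.

Things in the scene. Friction and masses are not known exactly. Their poses are not given: they have to be found in the camera images.
- tongs_a_mid (a point): pair a: steel ice tongs with black grips, lying on edge, arms spread level, 28 mm high, 120 g. Point: midway between the grips, 14 mm up, fixed to the +y arm. x: from hinge (85 mm behind) to open tips (100 mm ahead); z up. Grips run 45 mm either way along x. Width over them when open: 54 mm here, 46 at their hinge end, 62 at their tip end. Squeeze along y. May be free or seized: looks do not tell
- tongs_a_arm (a joint): pair a, hinge angle, rad: 0 = open as it lies, grows as squeezed. A free hinge closes under about 3 N to 0.22 (35 mm over the grips at the midpoint) and springs open again; a seized one stays below 0.03 (54 mm). The arms follow the fingers, so the midpoint shifts up to 12 mm as it closes
- tongs_b_mid (a point): pair b: the second ice tongs, same shape, sizes and axes as tongs_a_mid; it too may be free or seized
- tongs_b_arm (a joint): pair b, hinge angle, rad: 0 = open as it lies, grows as squeezed. A free hinge closes under about 3 N to 0.22 (35 mm over the grips at the midpoint) and springs open again; a seized one stays below 0.03 (54 mm). The arms follow the fingers, so the midpoint shifts up to 12 mm as it closes
- stock_tray_floor (a point): blue stock tray, for free tongs: an open tray fixed to the counter, 250 mm along its x axis, 170 mm along its y axis, 28 mm high outside; walls and floor 4 mm thick. This point is the centre of the inner floor (4 mm above the counter, on the tray's centre), z up
- repair_tray_floor (a point): red repair tray, for seized tongs: same shape and axes as the blue one
- beaker: clear open measuring beaker, 84 mm across and 130 mm high, standing beyond the tongs; origin at the centre of its underside, z up

How it is judged:
On the way, in this order (a step that is already met when the one before it is completed fails the run):
1. one pair is squeezed across its grips: closed to more than 0.12 rad if free, or gripped with more than 6 N if seized ((value of joint tongs_a_arm above 0.12 rad or contact force between the fingers and tongs_b above 6 N)), for 0.2 s.
2. that pair lies released, flat on the floor of its proper tray (((x of tongs_a_mid in the frame of stock_tray_floor between -0.1 and 0.1 m and y of tongs_a_mid in the frame of stock_tray_floor between -0.065 and 0.065 m and z of tongs_a_mid in the frame of stock_tray_floor between 0.005 and 0.022 m and angle between tongs_a_mid's own z axis and vertical below 0.17 rad and contact force between the fingers and tongs_a below 0.3 N) or (x of tongs_b_mid in the frame of repair_tray_floor between -0.1 and 0.1 m and y of tongs_b_mid in the frame of repair_tray_floor between -0.065 and 0.065 m and z of tongs_b_mid in the frame of repair_tray_floor between 0.005 and 0.022 m and angle between tongs_b_mid's own z axis and vertical below 0.17 rad and contact force between the fingers and tongs_b below 0.3 N))), for 0.2 s.
3. the other pair is squeezed likewise (((x of tongs_a_mid in the frame of stock_tray_floor between -0.1 and 0.1 m and y of tongs_a_mid in the frame of stock_tray_floor between -0.065 and 0.065 m and z of tongs_a_mid in the frame of stock_tray_floor between 0.005 and 0.022 m and angle between tongs_a_mid's own z axis and vertical below 0.17 rad and contact force between the fingers and tongs_a below 0.3 N and contact force between the fingers and tongs_b above 6 N) or (x of tongs_b_mid in the frame of repair_tray_floor between -0.1 and 0.1 m and y of tongs_b_mid in the frame of repair_tray_floor between -0.065 and 0.065 m and z of tongs_b_mid in the frame of repair_tray_floor between 0.005 and 0.022 m and angle between tongs_b_mid's own z axis and vertical below 0.17 rad and contact force between the fingers and tongs_b below 0.3 N and value of joint tongs_a_arm above 0.12 rad))), for 0.2 s.
At the end, for the whole second after the job is handed in: The free pair lies in the blue tray and the seized pair in the red tray: each pair's midpoint within 100 mm along and 65 mm across of the tray's centre and 5 to 22 mm above its floor, lying on its edge within about 10 degrees of level, at rest (x of tongs_a_mid in the frame of stock_tray_floor between -0.1 and 0.1 m and y of tongs_a_mid in the frame of stock_tray_floor between -0.065 and 0.065 m and z of tongs_a_mid in the frame of stock_tray_floor between 0.005 and 0.022 m and angle between each of tongs_a_mid, tongs_b_mid's own z axis and vertical below 0.17 rad and x of tongs_b_mid in the frame of repair_tray_floor between -0.1 and 0.1 m and y of tongs_b_mid in the frame of repair_tray_floor between -0.065 and 0.065 m and z of tongs_b_mid in the frame of repair_tray_floor between 0.005 and 0.022 m and linear speed of each of tongs_a, tongs_b below 0.02 m/s); the robot touches nothing.
It fails at once if the beaker is knocked over (tilted more than 0.5 rad) (angle between beaker's own z axis and vertical above 0.5 rad).
It also fails if it takes over 51 s, if anything falls off the work surface, if the arm or the gripper's body presses on something with over 40 N, if the wrist force passes 120 N, or if a joint passes its speed limit or range.

## Working session

There is one attempt and no reset: what is moved stays moved. The work goes in short steps, Python scripts to look and compute and a tool call to move; the robot and the scene stay as the last step left them, time stands still between calls to the robot, and variables do not carry over. Pictures are saved under pics/ and viewed, about 8 in all and at most 12, crops included, and the job is handed in when it is done.

Besides the shell and the picture viewer there is one more tool, called as name(argument=value, ...), one argument or row to a line, values as JSON. play_rows: Moves the arm, as the interface text tells. Its arguments: {"type":"object","properties":{"plan":{"type":"array","items":{"type":"object","properties":{"rotation":{"type":"array","items":{"type":"number"}},"travel":{"type":"array","items":{"type":"number"}},"gripper":{"type":"number"}}}},"force":{"type":"number"}},"required":["plan"]}

```bash
mkdir -p pics; ls
python3 - <<'E'
from station import *
import cv2
print(state())
for n in ("top","scene","wrist"):
    print(n,get_calibration(n))
for n in ("top","scene"):
    cv2.imwrite(f"pics/{n}1.png",cv2.cvtColor(capture(n),cv2.COLOR_RGB2BGR))
E
```

```text
pics
{'clock': 0.0, 'qpos': array([ 1.3051043 ,  0.32179602, -0.07009556,  1.45166628,  0.02261389,
        1.37082792, -0.05686991]), 'dq': array([-1.30071998e-03, -1.04024815e-03,  7.36854348e-04,  3.41835334e-05,
       -2.12345826e-04, -9.38425192e-04,  3.55183471e-04]), 'effort': array([-3.97588319e-04, -4.91284060e+01, -4.04124185e-01, -3.12527490e+01,
       -6.39976398e-02,  4.36710881e-02,  1.99200526e-04]), 'tcp_pos': array([ 0.17929986, -0.62419927,  0.22248352]), 'orientation': array([ 3.14148235e+00,  1.90718356e-03, -1.29093089e+00]), 'ft_force': array([-0.01778116,  0.0986075 ,  0.2867261 ]), 'torque': array([-0.00481889,  0.04646026,  0.02697899]), 'gripper_width': 0.08741262318722214}
top {'fovy': 51.22533486023788, 'cx': 251.60938334438595, 'cy': 190.9274746015187, 'distortion': array([0.04058004, 0.        , 0.        , 0.        , 0.        ]), 'position': array([0.46912185, 0.01248895, 1.09554521]), 'attitude': array([ 0.11930643, -0.01988594, -1.56990885])}
scene {'fovy': 53.157459574900344, 'cx': 254.51582246951514, 'cy': 199.93212767943163, 'distortion': array([-0.07129396,  0.        ,  0.        ,  0.        ,  0.        ]), 'position': array([ 0.99159128, -0.40988883,  0.6849272 ]), 'attitude': array([ 0.72127876, -0.01456596,  0.82793026])}
wrist {'fovy': 63.019348575240926, 'cx': 252.19343095407217, 'cy': 189.55852241160525, 'distortion': array([-0.06885039,  0.        ,  0.        ,  0.        ,  0.        ]), 'T_tool_cam': array([[ 9.99999044e-01,  8.03042524e-04,  1.12593320e-03,
        -5.44058500e-04],
       [ 1.07410894e-03, -9.63820010e-01, -2.66551747e-01,
        -7.30023570e-02],
       [ 8.71144556e-04,  2.66552702e-01, -9.63819951e-01,
        -1.62440652e-01],
       [ 0.00000000e+00,  0.00000000e+00,  0.00000000e+00,
         1.00000000e+00]])}
```

View pics/top1.png

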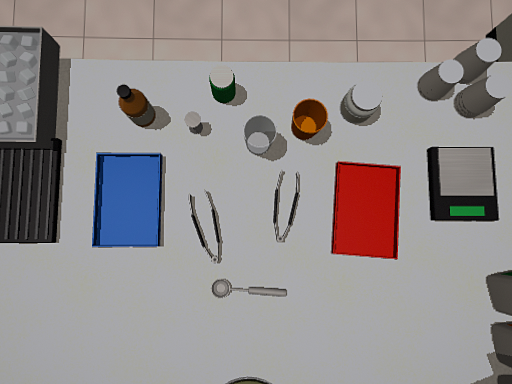

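View pics/scene1.png

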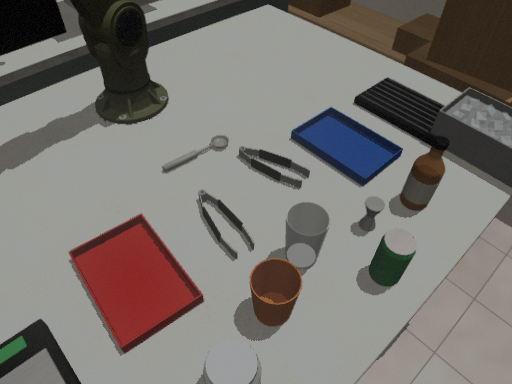

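The top view (up = +x, left = +y) shows the blue tray at about (128,200) and the red one at about (366,210). The left tongs have their hinge at (216,261) and tips near (200,191). The right tongs have their hinge at (281,240) and tips near (289,173). The beaker base is near (260,145). Next I'll turn these into positions.

```bash
cat > h.py <<'E'
import numpy as np, cv2
from scipy.spatial.transform import Rotation as R
from station import *
def rays(name,px,s=None):
    c=get_calibration(name); f=192/np.tan(np.radians(c["fovy"]/2))
    K=np.array([[f,0,c["cx"]],[0,f,c["cy"]],[0,0,1]])
    u=cv2.undistortPoints(np.array(px,float).reshape(-1,1,2),K,c["distortion"])[:,0]
    d=np.c_[u[:,0],-u[:,1],-np.ones(len(u))]
    if name=="wrist":
        T=np.eye(4);T[:3,:3]=R.from_euler("xyz",s["orientation"]).as_matrix();T[:3,3]=s["tcp_pos"]
        T=T@c["T_tool_cam"];return T[:3,3],d@T[:3,:3].T
    return c["position"],d@R.from_euler("xyz",c["attitude"]).as_matrix().T
def onplane(name,px,z,s=None):
    o,d=rays(name,px,s); return o+d*((z-o[2])/d[:,2])[:,None]
E
python3 - <<'E'
from h import *
im=cv2.imread("pics/top1.png").astype(int); b,g,r=im.transpose(2,0,1)
for n,m in (("blue",(b>r+60)),("red",(r>b+100)&(r>g+100))):
    m=m.astype(np.uint8); m[:145]=0
    k,l,st,_=cv2.connectedComponentsWithStats(m); i=1+np.argmax(st[1:,4])
    p=np.argwhere(l==i)[:,::-1].astype(np.float32)
    w=onplane("top",p,0.020)[:,:2].astype(np.float32)
    (c,sz,a)=cv2.minAreaRect(w); print(n,c,sz,a)
m=(im.max(2)<70).astype(np.uint8); m[:165]=0;m[270:]=0;m[:,:180]=0;m[:,310:]=0
k,l,st,_=cv2.connectedComponentsWithStats(m)
for i in range(1,k):
    if st[i,4]<30: continue
    p=np.argwhere(l==i)[:,::-1]
    w=onplane("top",p,0.026)[:,:2].astype(np.float32)
    print("grip",st[i],cv2.minAreaRect(w))
for n,p,z in (("L hinge",(216,260),.026),("L t1",(191,192),.028),("L t2",(208,191),.028),("R hinge",(281,240),.026),("R t1",(282,173),.028),("R t2",(297,173),.028),("beaker",(262,147),0),("spoon",(250,290),.01)):
    print(n,onplane("top",[p],z).round(4))
E
```

```text
blue (0.5757543444633484, 0.32572993636131287) (0.25025954842567444, 0.1712140440940857) 0.11270307004451752
red (0.5500968098640442, -0.3193737864494324) (0.17137908935546875, 0.2500836253166199) 85.5113525390625
grip [288 183  11  42 112] ((0.5630852580070496, -0.12189692258834839), (0.01068106759339571, 0.11279060691595078), 77.81640625)
grip [273 189   5  36  98] ((0.5558704733848572, -0.07182054221630096), (0.007568182423710823, 0.0944148525595665), 86.25336456298828)
grip [190 195  16  53 124] ((0.515392005443573, 0.14056871831417084), (0.1440517008304596, 0.01338508352637291), 16.37189483642578)
grip [212 207   8  54 114] ((0.48457348346710205, 0.0846664309501648), (0.1405813992023468, 0.009754707105457783), 8.179183006286621)
L hinge [[0.4143 0.0847 0.026 ]]
L t1 [[0.5937 0.1534 0.028 ]]
L t2 [[0.5966 0.1082 0.028 ]]
R hinge [[ 0.4665 -0.0868  0.026 ]]
R t1 [[ 0.6462 -0.0907  0.028 ]]
R t2 [[ 0.6464 -0.1314  0.028 ]]
beaker [[ 0.7241 -0.0381  0.    ]]
spoon [[ 0.3353 -0.005   0.01  ]]
```

```bash
cat >> h.py <<'E'
def delta(xyz,yaw_deg):
    s=state(); A=R.from_euler("xyz",s["orientation"])
    y=np.radians(yaw_deg); B=R.from_euler("xyz",[np.pi,0,y])
    print("travel",(A.inv().apply(np.array(xyz)-s["tcp_pos"])).round(4),"rot",(A.inv()*B).as_rotvec().round(4),"pos",s["tcp_pos"].round(4),"w",s["gripper_width"].round(4),"F",s["ft_force"].round(2),"t",s["clock"])
E
python3 -c "
from h import *
delta([.551,-.098,.20],-97.6)"
```

```text
Traceback (most recent call last):
  File "h.py", line 18, in delta
    print("travel",(A.inv().apply(np.array(xyz)-s["tcp_pos"])).round(4),"rot",(A.inv()*B).as_rotvec().round(4),"pos",s["tcp_pos"].round(4),"w",s["gripper_width"].round(4),"F",s["ft_force"].round(2),"t",s["clock"])
                                                                                                                                               ^^^^^^^^^^^^^^^^^^^^^^^^
AttributeError: 'float' object has no attribute 'round'
```

```bash
sed -i 's/s\["gripper_width"\].round(4)/round(s["gripper_width"],4)/' h.py
python3 -c "
from h import *
delta([.551,-.098,.20],-97.6)"
```

```text
travel [-0.4031 -0.5026  0.0232] rot [4.000e-04 1.600e-03 4.125e-01] pos [ 0.1793 -0.6243  0.2226] w 0.087 F [ 1.16 -0.95 -0.8 ] t 0.1
```

play_rows(
  plan=[
    {"travel":[-0.02,-0.025,0.001],"rotation":[0,0,0.02],"gripper":1},
    {"travel":[-0.055,-0.07,0.003],"rotation":[0,0,0.06],"gripper":1},
    {"travel":[-0.09,-0.112,0.005],"rotation":[0,0,0.09],"gripper":1},
    {"travel":[-0.125,-0.156,0.007],"rotation":[0,0,0.13],"gripper":1},
    {"travel":[-0.16,-0.2,0.01],"rotation":[0,0,0.17],"gripper":1},
    {"travel":[-0.195,-0.243,0.012],"rotation":[0,0,0.2],"gripper":1},
    {"travel":[-0.23,-0.287,0.014],"rotation":[0,0,0.24],"gripper":1},
    {"travel":[-0.265,-0.33,0.016],"rotation":[0,0,0.28],"gripper":1},
    {"travel":[-0.3,-0.374,0.018],"rotation":[0,0,0.31],"gripper":1},
    {"travel":[-0.335,-0.418,0.02],"rotation":[0,0,0.35],"gripper":1},
    {"travel":[-0.365,-0.456,0.022],"rotation":[0,0,0.38],"gripper":1},
    {"travel":[-0.39,-0.487,0.023],"rotation":[0,0,0.4],"gripper":1},
    {"travel":[-0.403,-0.503,0.023],"rotation":[0,0,0.412],"gripper":1},
    {"travel":[-0.403,-0.503,0.023],"rotation":[0,0,0.412],"gripper":1},
    {"travel":[-0.403,-0.503,0.023],"rotation":[0,0,0.412],"gripper":1},
  ],
)

```text
clock: 1.98
tcp_pos: [0.5509, -0.0999, 0.2002]
orientation: [3.141, -0.001, -1.704]
ft_force: [-0.0, -0.6, 0.5]
gripper_width: 0.0868
```

Run:
```python
from h import *
s=state(); im=capture("wrist")
cv2.imwrite("pics/w1.png",cv2.cvtColor(im,cv2.COLOR_RGB2BGR)); np.save("w1.npy",np.r_[s["tcp_pos"],s["orientation"]])
delta([.551,-.098,.031],-97.6)
```

```text
travel [-0.0024  0.      0.1693] rot [ 0.0008 -0.0009 -0.0016] pos [ 0.5508 -0.1002  0.2003] w 0.0872 F [-0.17  0.34 -0.92] t 2.025
```

View pics/w1.png

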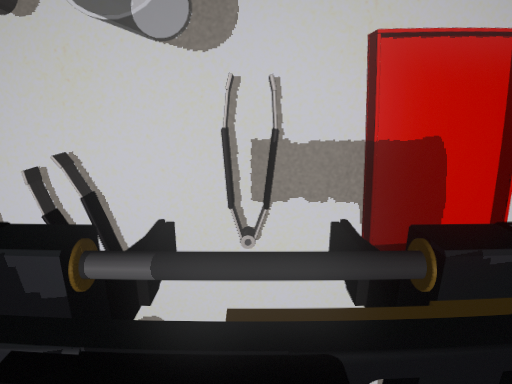

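The wrist view shows the right pair between the open jaws. The left grip runs (226,128)-(231,207), the right one (275,128)-(269,207), and the hinge is at (248,241).

Run:
```python
from h import *
a=np.load("w1.npy"); s=dict(tcp_pos=a[:3],orientation=a[3:])
p=onplane("wrist",[(226,128),(275,128),(231,207),(269,207),(248,241),(232,76),(273,76)],.028,s)
print(p.round(4))
t=(p[0]+p[1])/2; h=(p[2]+p[3])/2; d=t-h
print("mid",(t+h)/2,"yaw",np.degrees(np.arctan2(d[1],d[0])),np.linalg.norm(d), "widths",np.linalg.norm(p[0]-p[1]),np.linalg.norm(p[2]-p[3]))
d=(p[5]+p[6])/2-p[4]; print("yaw tip-hinge",np.degrees(np.arctan2(d[1],d[0])),np.linalg.norm(d))
```

```text
[[ 0.6015 -0.0781  0.028 ]
 [ 0.5946 -0.1293  0.028 ]
 [ 0.5141 -0.0701  0.028 ]
 [ 0.5083 -0.1125  0.028 ]
 [ 0.4701 -0.0833  0.028 ]
 [ 0.6525 -0.0922  0.028 ]
 [ 0.6469 -0.1335  0.028 ]]
mid [ 0.55463131 -0.09749706  0.028     ] yaw -8.153229148288347 0.08775896001855826 widths 0.05166005341872461 0.042810829469818276
yaw tip-hinge -9.340899846541356 0.18195948808662477
```

play_rows(
  plan=[
    {"travel":[-0.001,-0.001,0.03],"rotation":[0,0,0.01],"gripper":1},
    {"travel":[-0.0025,-0.002,0.07],"rotation":[0,0,0.01],"gripper":1},
    {"travel":[-0.0025,-0.002,0.11],"rotation":[0,0,0.01],"gripper":1},
    {"travel":[-0.0025,-0.002,0.14],"rotation":[0,0,0.01],"gripper":1},
    {"travel":[-0.0025,-0.002,0.16],"rotation":[0,0,0.01],"gripper":1},
    {"travel":[-0.0025,-0.002,0.169],"rotation":[0,0,0.01],"gripper":1},
    {"travel":[-0.0025,-0.002,0.169],"rotation":[0,0,0.01],"gripper":1},
  ],
)

```text
clock: 2.9
tcp_pos: [0.554, -0.0966, 0.0317]
orientation: [-3.142, -0.0, -1.713]
ft_force: [-0.2, -0.4, 0.8]
gripper_width: 0.0871
```

play_rows(
  plan=[
    {"travel":[0,0,0],"rotation":[0,0,0],"gripper":0},
    {"travel":[0,0,0],"rotation":[0,0,0],"gripper":0},
    {"travel":[0,0,0],"rotation":[0,0,0],"gripper":0},
    {"travel":[0,0,0],"rotation":[0,0,0],"gripper":0},
    {"travel":[0,0,0],"rotation":[0,0,0],"gripper":0},
    {"travel":[0,0,0],"rotation":[0,0,0],"gripper":0},
    {"travel":[0,0,0],"rotation":[0,0,0],"gripper":0},
    {"travel":[0,0,0],"rotation":[0,0,0],"gripper":0},
  ],
  force=20,
)

```text
clock: 3.9
tcp_pos: [0.5539, -0.0963, 0.0315]
orientation: [3.142, -0.0, -1.713]
ft_force: [-0.1, -0.8, -0.8]
gripper_width: 0.0152
```

Run:
```python
from h import *
print(state()["gripper_width"])
a=capture("wrist");b=capture("scene")
cv2.imwrite("pics/c2.png",cv2.cvtColor(np.hstack([cv2.resize(a,(400,300)),cv2.resize(b[100:292,130:386],(400,300))]),cv2.COLOR_RGB2BGR))
```

```text
0.015240010750277254
```

View pics/c2.png

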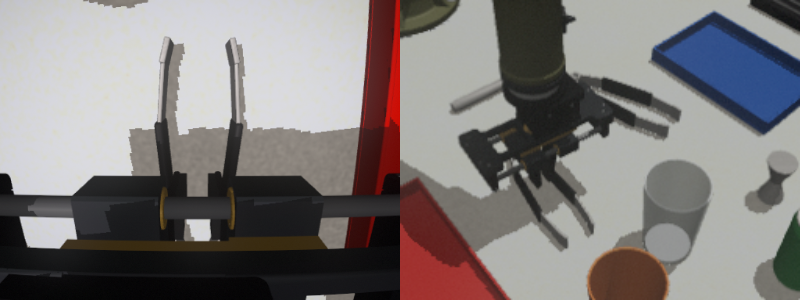

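Run:
```python
from h import *
s=state(); print(s["tcp_pos"],s["orientation"])
p=onplane("wrist",[(211,54),(301,56),(205,158),(305,158)],.028,s); print(p.round(4))
o=p[[0,1]].mean(0); d=o-s["tcp_pos"]; print(R.from_euler("xyz",s["orientation"]).inv().apply(d))
im=cv2.cvtColor(capture("top"),cv2.COLOR_RGB2BGR)
w=cv2.cvtColor(capture("wrist"),cv2.COLOR_RGB2BGR)
cv2.imwrite("pics/c3.png",np.hstack([cv2.resize(im[130:280,180:380],(400,300)),cv2.resize(w[150:384,100:412],(400,300))]))
```

```text
[ 0.55391146 -0.09629655  0.03150823] [ 3.14151925e+00 -8.64864586e-05 -1.71297740e+00]
[[ 0.6527 -0.0891  0.028 ]
 [ 0.6454 -0.1333  0.028 ]
 [ 0.6015 -0.0768  0.028 ]
 [ 0.5939 -0.1299  0.028 ]]
[ 0.00124381 -0.09631048  0.00350127]
```

View pics/c3.png

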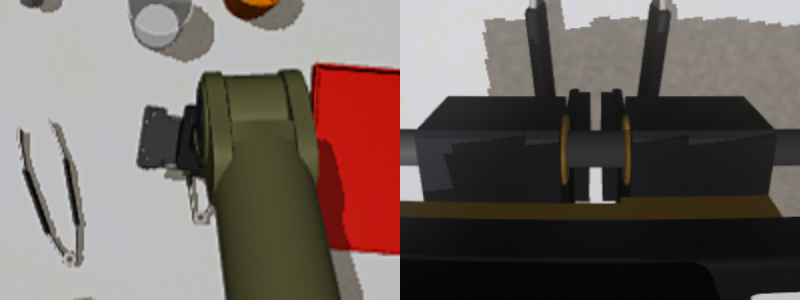

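Run:
```python
from h import *
s=state(); print(s["gripper_width"],s["ft_force"],s["clock"])
c=get_calibration("wrist"); f=192/np.tan(np.radians(c["fovy"]/2)); T=np.linalg.inv(c["T_tool_cam"])
K=np.array([[f,0,c["cx"]],[0,f,c["cy"]],[0,0,1]])
P=np.array([[x,y,z] for z in (25,6,-19) for y in (-9.5,9.5) for x in (-27,-7.6,7.6,27)])/1000
q=P@T[:3,:3].T+T[:3,3]; q=q*[1,-1,-1]
uv=cv2.projectPoints(q,np.zeros(3),np.zeros(3),K,c["distortion"])[0][:,0]
for a,b in zip(P,uv): print(a*1000,b.round(0), "crop",((b-[100,150])*400/312).round(0))
w=cv2.cvtColor(capture("wrist"),cv2.COLOR_RGB2BGR)
s=cv2.cvtColor(capture("scene"),cv2.COLOR_RGB2BGR)
cv2.imwrite("pics/c4.png",np.hstack([cv2.resize(w[180:330,160:340],(400,333),interpolation=cv2.INTER_CUBIC),cv2.resize(s[160:265,180:306],(400,333),interpolation=cv2.INTER_CUBIC)]))
```

```text
0.0031668535029958826 [ 0.78635916 -0.2562399  -0.74956481] 4.1
[-27.   -9.5  25. ] [211. 207.] crop [142.  73.]
[-7.6 -9.5 25. ] [241. 207.] crop [181.  73.]
[ 7.6 -9.5 25. ] [265. 207.] crop [212.  73.]
[27.  -9.5 25. ] [296. 207.] crop [252.  73.]
[-27.    9.5  25. ] [212. 235.] crop [143. 109.]
[-7.6  9.5 25. ] [242. 235.] crop [182. 109.]
[ 7.6  9.5 25. ] [265. 235.] crop [212. 109.]
[27.   9.5 25. ] [295. 235.] crop [250. 108.]
[-27.   -9.5   6. ] [206. 218.] crop [136.  87.]
[-7.6 -9.5  6. ] [240. 218.] crop [180.  87.]
[ 7.6 -9.5  6. ] [267. 218.] crop [214.  87.]
[27.  -9.5  6. ] [301. 217.] crop [257.  86.]
[-27.    9.5   6. ] [208. 248.] crop [138. 125.]
[-7.6  9.5  6. ] [241. 248.] crop [180. 125.]
[7.6 9.5 6. ] [266. 248.] crop [213. 125.]
[27.   9.5  6. ] [299. 248.] crop [255. 125.]
[-27.   -9.5 -19. ] [199. 235.] crop [127. 109.]
[ -7.6  -9.5 -19. ] [238. 235.] crop [177. 109.]
[  7.6  -9.5 -19. ] [269. 235.] crop [217. 109.]
[ 27.   -9.5 -19. ] [308. 235.] crop [267. 109.]
[-27.    9.5 -19. ] [201. 269.] crop [130. 153.]
[ -7.6   9.5 -19. ] [239. 269.] crop [178. 153.]
[  7.6   9.5 -19. ] [268. 269.] crop [216. 153.]
[ 27.    9.5 -19. ] [306. 269.] crop [264. 153.]
```

View pics/c4.png

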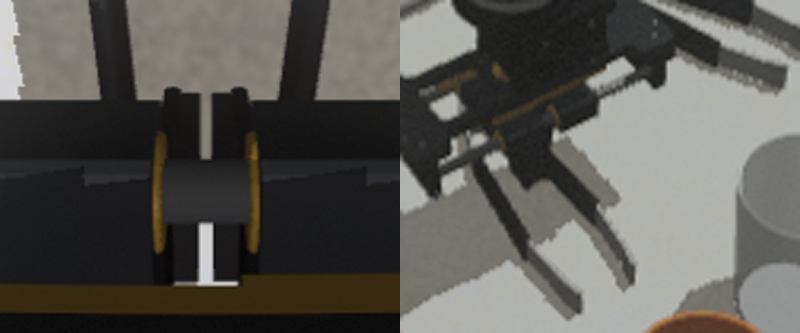

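The fingers closed to 3 mm without touching the tongs, which haven't moved (tips and grips measure the same as before). In the wrist picture the fingertips end at about row 220, which puts them roughly 2-6 mm ahead of the TCP instead of 25. They passed just over the 28 mm tongs. I'll reopen and lower carefully, watching the force.

play_rows(
  plan=[
    {"travel":[0,0,0],"rotation":[0,0,0],"gripper":1},
    {"travel":[0,0,0],"rotation":[0,0,0],"gripper":1},
    {"travel":[0,0,0],"rotation":[0,0,0],"gripper":1},
    {"travel":[0,0,0],"rotation":[0,0,0],"gripper":1},
    {"travel":[0,0,0],"rotation":[0,0,0],"gripper":1},
    {"travel":[0,0,0],"rotation":[0,0,0],"gripper":1},
    {"travel":[0,0,0],"rotation":[0,0,0],"gripper":1},
    {"travel":[0,0,0],"rotation":[0,0,0],"gripper":1},
    {"travel":[0,0,0],"rotation":[0,0,0],"gripper":1},
    {"travel":[0,0,0.002],"rotation":[0,0,0],"gripper":1},
    {"travel":[0,0,0.004],"rotation":[0,0,0],"gripper":1},
    {"travel":[0,0,0.005],"rotation":[0,0,0],"gripper":1},
    {"travel":[0,0,0.005],"rotation":[0,0,0],"gripper":1},
  ],
)

```text
clock: 5.82
tcp_pos: [0.5538, -0.0963, 0.0264]
orientation: [3.141, -0.0, -1.713]
ft_force: [-0.2, -0.4, 0.3]
gripper_width: 0.0868
```

play_rows(
  plan=[
    {"travel":[0,0,0.001],"rotation":[0,0,0],"gripper":1},
    {"travel":[0,0,0.002],"rotation":[0,0,0],"gripper":1},
    {"travel":[0,0,0.002],"rotation":[0,0,0],"gripper":1},
  ],
)

```text
clock: 6.2
tcp_pos: [0.5538, -0.0963, 0.0244]
orientation: [3.141, -0.0, -1.713]
ft_force: [0.3, 0.6, 0.3]
gripper_width: 0.0874
```

play_rows(
  plan=[
    {"travel":[0,0,0.002],"rotation":[0,0,0],"gripper":1},
    {"travel":[0,0,0.003],"rotation":[0,0,0],"gripper":1},
    {"travel":[0,0,0.004],"rotation":[0,0,0],"gripper":1},
  ],
)

```text
clock: 6.58
tcp_pos: [0.5539, -0.0963, 0.0204]
orientation: [3.141, -0.0, -1.713]
ft_force: [0.2, -0.0, 1.2]
gripper_width: 0.0869
```

play_rows(
  plan=[
    {"travel":[0,0,0.002],"rotation":[0,0,0],"gripper":1},
    {"travel":[0,0,0.003],"rotation":[0,0,0],"gripper":1},
    {"travel":[0,0,0.003],"rotation":[0,0,0],"gripper":1},
  ],
)

```text
clock: 6.95
tcp_pos: [0.5538, -0.0963, 0.0174]
orientation: [3.141, -0.0, -1.713]
ft_force: [-0.4, -0.1, 0.1]
gripper_width: 0.0869
```

play_rows(
  plan=[
    {"travel":[0,0,0.002],"rotation":[0,0,0],"gripper":1},
    {"travel":[0,0,0.003],"rotation":[0,0,0],"gripper":1},
    {"travel":[0,0,0.003],"rotation":[0,0,0],"gripper":1},
  ],
)

```text
clock: 7.32
tcp_pos: [0.5538, -0.0963, 0.0144]
orientation: [3.141, -0.0, -1.713]
ft_force: [0.2, 0.3, -0.9]
gripper_width: 0.0868
```

play_rows(
  plan=[
    {"travel":[0,0,0.001],"rotation":[0,0,0],"gripper":1},
    {"travel":[0,0,0.002],"rotation":[0,0,0],"gripper":1},
    {"travel":[0,0,0.002],"rotation":[0,0,0],"gripper":0},
    {"travel":[0,0,0.002],"rotation":[0,0,0],"gripper":0},
    {"travel":[0,0,0.002],"rotation":[0,0,0],"gripper":0},
    {"travel":[0,0,0.002],"rotation":[0,0,0],"gripper":0},
    {"travel":[0,0,0.002],"rotation":[0,0,0],"gripper":0},
    {"travel":[0,0,0.002],"rotation":[0,0,0],"gripper":0},
    {"travel":[0,0,0.002],"rotation":[0,0,0],"gripper":0},
  ],
  force=20,
)

```text
clock: 8.45
tcp_pos: [0.554, -0.0963, 0.0126]
orientation: [-3.142, -0.0, -1.713]
ft_force: [0.1, -0.4, 0.3]
gripper_width: 0.0543
```

play_rows(
  plan=[
    {"travel":[0,0,0],"rotation":[0,0,0],"gripper":0},
    {"travel":[0,0,0],"rotation":[0,0,0],"gripper":0},
  ],
)

```text
clock: 8.7
tcp_pos: [0.5539, -0.0964, 0.0125]
orientation: [-3.142, -0.0, -1.713]
ft_force: [-0.3, -1.0, 0.3]
gripper_width: 0.0548
```

It stopped at 54.5 mm and stayed there, so this pair is seized and goes in the red tray.

play_rows(
  plan=[
    {"travel":[0,0,-0.008],"rotation":[0,0,0],"gripper":0},
    {"travel":[0,0,-0.025],"rotation":[0,0,0],"gripper":0},
    {"travel":[0,0,-0.05],"rotation":[0,0,0],"gripper":0},
    {"travel":[0,0,-0.075],"rotation":[0,0,0],"gripper":0},
    {"travel":[0,0,-0.092],"rotation":[0,0,0],"gripper":0},
    {"travel":[0,0,-0.1],"rotation":[0,0,0],"gripper":0},
    {"travel":[0,0,-0.1],"rotation":[0,0,0],"gripper":0},
  ],
)

```text
clock: 9.57
tcp_pos: [0.5541, -0.0964, 0.1129]
orientation: [-3.141, -0.0, -1.713]
ft_force: [-0.7, 1.3, -1.1]
gripper_width: 0.0544
```

Run:
```python
from h import *
delta([.543,-.319,.113],-94.5)
```

```text
travel [ 0.222  -0.0206 -0.    ] rot [-0.0006 -0.0003 -0.0637] pos [ 0.5541 -0.0964  0.1129] w 0.0544 F [-0.68  1.32 -1.12] t 9.575
```

play_rows(
  plan=[
    {"travel":[0.01,-0.001,0],"rotation":[0,0,0],"gripper":0},
    {"travel":[0.03,-0.003,0],"rotation":[0,0,-0.01],"gripper":0},
    {"travel":[0.06,-0.006,0],"rotation":[0,0,-0.02],"gripper":0},
    {"travel":[0.09,-0.008,0],"rotation":[0,0,-0.03],"gripper":0},
    {"travel":[0.12,-0.011,0],"rotation":[0,0,-0.035],"gripper":0},
    {"travel":[0.15,-0.014,0],"rotation":[0,0,-0.045],"gripper":0},
    {"travel":[0.18,-0.017,0],"rotation":[0,0,-0.055],"gripper":0},
    {"travel":[0.205,-0.019,0],"rotation":[0,0,-0.06],"gripper":0},
    {"travel":[0.217,-0.02,0],"rotation":[0,0,-0.063],"gripper":0},
    {"travel":[0.222,-0.0206,0],"rotation":[0,0,-0.063],"gripper":0},
    {"travel":[0.222,-0.0206,0],"rotation":[0,0,-0.063],"gripper":0},
  ],
)

```text
clock: 10.95
tcp_pos: [0.5429, -0.3183, 0.1123]
orientation: [3.141, 0.001, -1.649]
ft_force: [0.0, -0.4, -1.0]
gripper_width: 0.0541
```

Run:
```python
from h import *
delta([.543,-.319,.020],-94.5)
a=capture("wrist");b=capture("scene")
cv2.imwrite("pics/c5.png",cv2.cvtColor(np.hstack([cv2.resize(a,(400,300)),cv2.resize(b[100:340,50:370],(400,300))]),cv2.COLOR_RGB2BGR))
```

```text
travel [ 0.0008 -0.0002  0.0923] rot [ 0.0004  0.0007 -0.0001] pos [ 0.5429 -0.3183  0.1123] w 0.0541 F [ 0.03 -0.41 -1.02] t 10.95
```

View pics/c5.png

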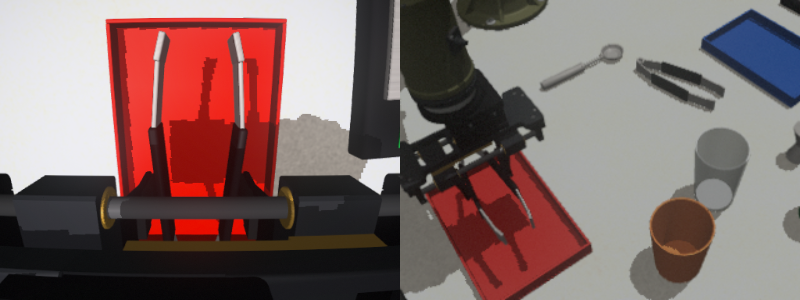

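The pair is held level over the red tray, so I'll lower it 95 mm and release.

play_rows(
  plan=[
    {"travel":[0,0,0.01],"rotation":[0,0,0],"gripper":0},
    {"travel":[0,0,0.03],"rotation":[0,0,0],"gripper":0},
    {"travel":[0,0,0.055],"rotation":[0,0,0],"gripper":0},
    {"travel":[0,0,0.075],"rotation":[0,0,0],"gripper":0},
    {"travel":[0,0,0.087],"rotation":[0,0,0],"gripper":0},
    {"travel":[0,0,0.093],"rotation":[0,0,0],"gripper":0},
    {"travel":[0,0,0.095],"rotation":[0,0,0],"gripper":0},
    {"travel":[0,0,0.095],"rotation":[0,0,0],"gripper":0},
  ],
)

```text
clock: 12.05
tcp_pos: [0.5433, -0.3193, 0.0182]
orientation: [-3.141, -0.001, -1.65]
ft_force: [0.4, -0.4, -0.4]
gripper_width: 0.0545
```

play_rows(
  plan=[
    {"travel":[0,0,0],"rotation":[0,0,0],"gripper":1},
    {"travel":[0,0,0],"rotation":[0,0,0],"gripper":1},
    {"travel":[0,0,0],"rotation":[0,0,0],"gripper":1},
    {"travel":[0,0,0],"rotation":[0,0,0],"gripper":1},
    {"travel":[0,0,0],"rotation":[0,0,0],"gripper":1},
    {"travel":[0,0,0],"rotation":[0,0,0],"gripper":1},
    {"travel":[0,0,-0.01],"rotation":[0,0,0],"gripper":1},
    {"travel":[0,0,-0.04],"rotation":[0,0,0],"gripper":1},
    {"travel":[0,0,-0.09],"rotation":[0,0,0],"gripper":1},
    {"travel":[0,0,-0.14],"rotation":[0,0,0],"gripper":1},
    {"travel":[0,0,-0.17],"rotation":[0,0,0],"gripper":1},
    {"travel":[0,0,-0.18],"rotation":[0,0,0],"gripper":1},
    {"travel":[0,0,-0.18],"rotation":[0,0,0],"gripper":1},
  ],
)

```text
clock: 13.68
tcp_pos: [0.5429, -0.319, 0.1976]
orientation: [-3.141, -0.0, -1.65]
ft_force: [-0.0, 0.3, -0.2]
gripper_width: 0.0871
```

Run:
```python
from h import *
s=state();a=capture("wrist")
cv2.imwrite("pics/w6.png",cv2.cvtColor(a,cv2.COLOR_RGB2BGR)); np.save("w6.npy",np.r_[s["tcp_pos"],s["orientation"]])
delta([.497,.106,.20],-75.7)
```

```text
travel [-0.4198  0.0787 -0.0032] rot [ 0.0014  0.0008 -0.3288] pos [ 0.5423 -0.3188  0.1964] w 0.0868 F [ 0.64  0.96 -1.08] t 13.725
```

View pics/w6.png

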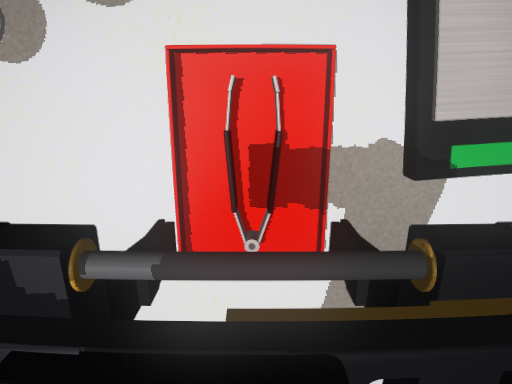

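The seized pair lies flat in the red tray: grips (227,130)-(234,212) and (279,130)-(270,212), hinge (252,246), well inside the walls. Now the other pair.

play_rows(
  plan=[
    {"travel":[-0.02,0.004,0],"rotation":[0,0,-0.015],"gripper":1},
    {"travel":[-0.06,0.011,0],"rotation":[0,0,-0.045],"gripper":1},
    {"travel":[-0.1,0.019,0],"rotation":[0,0,-0.08],"gripper":1},
    {"travel":[-0.15,0.028,0],"rotation":[0,0,-0.12],"gripper":1},
    {"travel":[-0.2,0.037,0],"rotation":[0,0,-0.155],"gripper":1},
    {"travel":[-0.25,0.047,0],"rotation":[0,0,-0.195],"gripper":1},
    {"travel":[-0.3,0.056,0],"rotation":[0,0,-0.235],"gripper":1},
    {"travel":[-0.35,0.066,0],"rotation":[0,0,-0.275],"gripper":1},
    {"travel":[-0.39,0.073,0],"rotation":[0,0,-0.305],"gripper":1},
    {"travel":[-0.412,0.077,0],"rotation":[0,0,-0.323],"gripper":1},
    {"travel":[-0.42,0.0787,0],"rotation":[0,0,-0.329],"gripper":1},
    {"travel":[-0.42,0.0787,0],"rotation":[0,0,-0.329],"gripper":1},
    {"travel":[-0.42,0.0787,0],"rotation":[0,0,-0.329],"gripper":1},
  ],
)

```text
clock: 15.35
tcp_pos: [0.4979, 0.1041, 0.1972]
orientation: [3.141, -0.0, -1.324]
ft_force: [-0.1, 0.2, -0.6]
gripper_width: 0.0872
```

Run:
```python
from h import *
s=state();a=capture("wrist")
cv2.imwrite("pics/w7.png",cv2.cvtColor(a,cv2.COLOR_RGB2BGR)); np.save("w7.npy",np.r_[s["tcp_pos"],s["orientation"]])
delta([.497,.106,.0125],-75.7)
```

```text
travel [-0.002   0.0004  0.1848] rot [ 0.0005 -0.0003 -0.0026] pos [0.4979 0.1042 0.1973] w 0.0869 F [ 0.45 -0.47  0.67] t 15.4
```

View pics/w7.png

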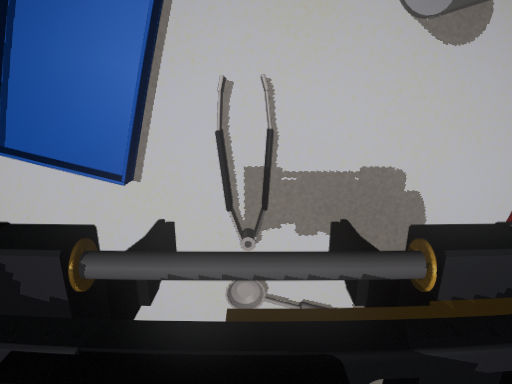

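This pair's grips run (220,130)-(229,208) and (270,130)-(265,208), with the hinge at (248,243) and tips at (222,77) and (264,76). It is turned a few degrees from the tool.

Run:
```python
from h import *
a=np.load("w7.npy"); s=dict(tcp_pos=a[:3],orientation=a[3:])
p=onplane("wrist",[(220,130),(270,130),(229,208),(265,208),(248,243),(222,77),(264,76)],.028,s)
t=(p[0]+p[1])/2; h=(p[2]+p[3])/2; d=t-h
m=(t+h)/2;print("mid",m,"yaw",np.degrees(np.arctan2(d[1],d[0])),np.linalg.norm(d))
d=(p[5]+p[6])/2-p[4]; y=np.degrees(np.arctan2(d[1],d[0]));print("yaw tip-hinge",y,np.linalg.norm(d))
delta([m[0]-.001,m[1],.0125],y-90)
```

```text
mid [0.4988017  0.11205851 0.028     ] yaw 15.241718458413084 0.08610305368001606
yaw tip-hinge 15.4823849870334 0.1823717183248877
travel [-0.0077 -0.0019  0.1848] rot [ 0.0005 -0.0003 -0.0232] pos [0.4979 0.1042 0.1973] w 0.0869 F [ 0.45 -0.47  0.67] t 15.4
```

play_rows(
  plan=[
    {"travel":[-0.002,-0.001,0.02],"rotation":[0,0,-0.01],"gripper":1},
    {"travel":[-0.007,-0.002,0.06],"rotation":[0,0,-0.022],"gripper":1},
    {"travel":[-0.007,-0.002,0.1],"rotation":[0,0,-0.022],"gripper":1},
    {"travel":[-0.007,-0.002,0.135],"rotation":[0,0,-0.022],"gripper":1},
    {"travel":[-0.007,-0.002,0.16],"rotation":[0,0,-0.022],"gripper":1},
    {"travel":[-0.007,-0.002,0.175],"rotation":[0,0,-0.022],"gripper":1},
    {"travel":[-0.007,-0.002,0.182],"rotation":[0,0,-0.022],"gripper":1},
    {"travel":[-0.007,-0.002,0.1845],"rotation":[0,0,-0.022],"gripper":1},
    {"travel":[-0.007,-0.002,0.1845],"rotation":[0,0,-0.022],"gripper":1},
  ],
)

```text
clock: 16.52
tcp_pos: [0.4985, 0.1132, 0.0137]
orientation: [-3.14, -0.0, -1.299]
ft_force: [0.0, -0.4, 0.0]
gripper_width: 0.087
```

play_rows(
  plan=[
    {"travel":[0,0,0],"rotation":[0,0,0],"gripper":0},
    {"travel":[0,0,0],"rotation":[0,0,0],"gripper":0},
    {"travel":[0,0,0],"rotation":[0,0,0],"gripper":0},
    {"travel":[0,0,0],"rotation":[0,0,0],"gripper":0},
    {"travel":[0,0,0],"rotation":[0,0,0],"gripper":0},
    {"travel":[0,0,0],"rotation":[0,0,0],"gripper":0},
    {"travel":[0,0,0],"rotation":[0,0,0],"gripper":0},
    {"travel":[0,0,0],"rotation":[0,0,0],"gripper":0},
    {"travel":[0,0,0],"rotation":[0,0,0],"gripper":0},
    {"travel":[0,0,0],"rotation":[0,0,0],"gripper":0},
    {"travel":[0,0,0],"rotation":[0,0,0],"gripper":0},
    {"travel":[0,0,0],"rotation":[0,0,0],"gripper":0},
  ],
  force=20,
)

```text
clock: 18.02
tcp_pos: [0.498, 0.1131, 0.0131]
orientation: [-3.141, -0.0, -1.299]
ft_force: [0.2, -1.6, 2.7]
gripper_width: 0.0339
```

It closed to 34 mm, so this hinge is free and the pair goes in the blue tray.

play_rows(
  plan=[
    {"travel":[0,0,-0.008],"rotation":[0,0,0],"gripper":0},
    {"travel":[0,0,-0.025],"rotation":[0,0,0],"gripper":0},
    {"travel":[0,0,-0.05],"rotation":[0,0,0],"gripper":0},
    {"travel":[0,0,-0.075],"rotation":[0,0,0],"gripper":0},
    {"travel":[0,0,-0.092],"rotation":[0,0,0],"gripper":0},
    {"travel":[0,0,-0.1],"rotation":[0,0,0],"gripper":0},
    {"travel":[0,0,-0.1],"rotation":[0,0,0],"gripper":0},
  ],
)

```text
clock: 18.9
tcp_pos: [0.4979, 0.1132, 0.1133]
orientation: [-3.141, -0.0, -1.299]
ft_force: [-0.1, 0.2, -1.2]
gripper_width: 0.034
```

Run:
```python
from h import *
delta([.568,.326,.113],-89.9)
```

```text
travel [-0.1862 -0.1246  0.0003] rot [-0.0005 -0.0003  0.27  ] pos [0.4979 0.1132 0.1133] w 0.034 F [-0.12  0.24 -1.24] t 18.9
```

play_rows(
  plan=[
    {"travel":[-0.008,-0.005,0],"rotation":[0,0,0.01],"gripper":0},
    {"travel":[-0.025,-0.017,0],"rotation":[0,0,0.035],"gripper":0},
    {"travel":[-0.05,-0.033,0],"rotation":[0,0,0.07],"gripper":0},
    {"travel":[-0.075,-0.05,0],"rotation":[0,0,0.11],"gripper":0},
    {"travel":[-0.1,-0.067,0],"rotation":[0,0,0.145],"gripper":0},
    {"travel":[-0.125,-0.084,0],"rotation":[0,0,0.18],"gripper":0},
    {"travel":[-0.15,-0.1,0],"rotation":[0,0,0.217],"gripper":0},
    {"travel":[-0.17,-0.114,0],"rotation":[0,0,0.247],"gripper":0},
    {"travel":[-0.182,-0.122,0],"rotation":[0,0,0.264],"gripper":0},
    {"travel":[-0.1862,-0.1246,0],"rotation":[0,0,0.27],"gripper":0},
    {"travel":[-0.1862,-0.1246,0],"rotation":[0,0,0.27],"gripper":0},
  ],
)

```text
clock: 20.27
tcp_pos: [0.5677, 0.3257, 0.1126]
orientation: [3.141, -0.001, -1.569]
ft_force: [0.2, -0.5, -1.4]
gripper_width: 0.0341
```

Run:
```python
from h import *
delta([.568,.326,.018],-89.9)
a=capture("wrist");b=capture("scene")
cv2.imwrite("pics/c8.png",cv2.cvtColor(np.hstack([cv2.resize(a,(400,300)),cv2.resize(b[30:270,192:512],(400,300))]),cv2.COLOR_RGB2BGR))
```

```text
travel [-0.0004 -0.0004  0.0946] rot [ 0.0007 -0.0008  0.0001] pos [0.5677 0.3257 0.1126] w 0.0341 F [ 0.23 -0.45 -1.44] t 20.275
```

View pics/c8.png

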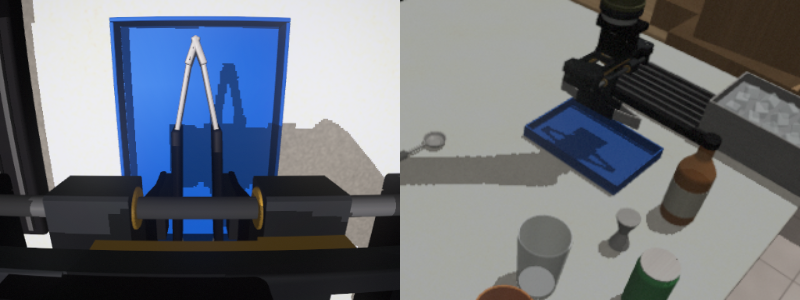

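The closed pair is level and centred over the blue tray, so I'll lower and release it.

play_rows(
  plan=[
    {"travel":[0,0,0.01],"rotation":[0,0,0],"gripper":0},
    {"travel":[0,0,0.03],"rotation":[0,0,0],"gripper":0},
    {"travel":[0,0,0.055],"rotation":[0,0,0],"gripper":0},
    {"travel":[0,0,0.075],"rotation":[0,0,0],"gripper":0},
    {"travel":[0,0,0.087],"rotation":[0,0,0],"gripper":0},
    {"travel":[0,0,0.093],"rotation":[0,0,0],"gripper":0},
    {"travel":[0,0,0.095],"rotation":[0,0,0],"gripper":0},
    {"travel":[0,0,0.095],"rotation":[0,0,0],"gripper":0},
  ],
)

```text
clock: 21.38
tcp_pos: [0.5683, 0.3263, 0.0186]
orientation: [-3.141, 0.0, -1.569]
ft_force: [0.2, -0.1, -0.9]
gripper_width: 0.0336
```

play_rows(
  plan=[
    {"travel":[0,0,0],"rotation":[0,0,0],"gripper":1},
    {"travel":[0,0,0],"rotation":[0,0,0],"gripper":1},
    {"travel":[0,0,0],"rotation":[0,0,0],"gripper":1},
    {"travel":[0,0,0],"rotation":[0,0,0],"gripper":1},
    {"travel":[0,0,0],"rotation":[0,0,0],"gripper":1},
    {"travel":[0,0,0],"rotation":[0,0,0],"gripper":1},
    {"travel":[0,0,0],"rotation":[0,0,0],"gripper":1},
    {"travel":[0,0,0],"rotation":[0,0,0],"gripper":1},
    {"travel":[0,0,-0.01],"rotation":[0,0,0],"gripper":1},
    {"travel":[0,0,-0.04],"rotation":[0,0,0],"gripper":1},
    {"travel":[0,0,-0.09],"rotation":[0,0,0],"gripper":1},
    {"travel":[0,0,-0.14],"rotation":[0,0,0],"gripper":1},
    {"travel":[0,0,-0.17],"rotation":[0,0,0],"gripper":1},
    {"travel":[0,0,-0.18],"rotation":[0,0,0],"gripper":1},
    {"travel":[0,0,-0.18],"rotation":[0,0,0],"gripper":1},
    {"travel":[0,0,-0.18],"rotation":[0,0,0],"gripper":1},
  ],
)

```text
clock: 23.38
tcp_pos: [0.5672, 0.3254, 0.1961]
orientation: [3.139, -0.002, -1.569]
ft_force: [-0.3, 0.3, -0.3]
gripper_width: 0.087
```

Run:
```python
from h import *
s=state(); print(s["tcp_pos"],s["clock"])
a=capture("wrist");b=capture("scene")
cv2.imwrite("pics/c9.png",cv2.cvtColor(np.hstack([cv2.resize(a,(400,300)),cv2.resize(b,(400,300))]),cv2.COLOR_RGB2BGR))
```

```text
[0.56717481 0.32536427 0.19611025] 23.375
```

View pics/c9.png

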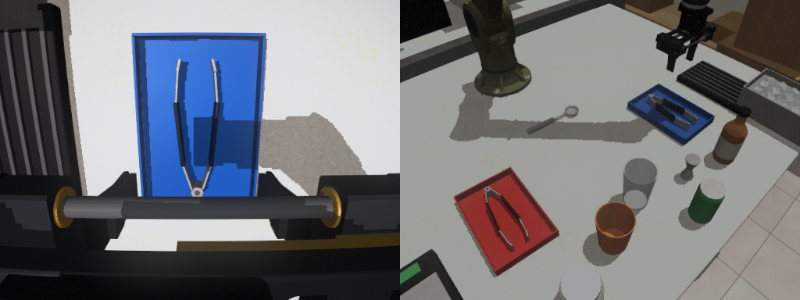

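Both pairs lie flat inside their trays (blue: hinge at (197,192), tips near (196,63) in the wrist half), the beaker is upright and the gripper is clear. I'm handing the job in.

```bash
python3 -c "
from station import *
print(job_done())"
```

```text
the job is handed in; nothing more can be done
None
```

Both pairs are sorted and the job was handed in at about 23.5 s of the 51 s allowed.

- **Right-hand pair:** it held at 54.5 mm under a 20 N grip, so its hinge is seized. It lies in the red repair tray.
- **Left-hand pair:** it closed to 34 mm under the same grip, so its hinge is free. It lies in the blue stock tray.

**Last checks:** the final pictures show each pair flat, open and well inside its tray. The beaker is upright, the gripper is open about 0.2 m above the counter, and the wrist force reads near zero. I judged the resting positions by eye and did not measure them again.

**What disagreed:** the fingers reach only a few millimetres past the TCP, not the stated 25 mm. My first squeeze therefore passed just over the tongs without touching them. I lowered about 19 mm in small steps while watching the force, then regripped. The wrist and top cameras also differed by about 6 mm sideways for the left-hand pair, which was within the jaw clearance.

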